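# Hang the pipette on its rack and prove it holds

## Task

Lift the pipette out of the bench rest and hang it upright by its finger hook on the sprung cradle rail of the pipette rack. Before you leave it, prove that it is held: tug it straight down gently with about 8 N (never more than 15 N) for a second, then let go so that it stays hanging. Do not disturb the small bottle, the tube and the dish that stand on the bench nearby.

Things in the scene. Friction and masses are not known exactly. Their poses are not given: they have to be found in the camera images.
- pipette: White pipette, 218 mm tall, 80 to 170 g, upright in the bench rest. Origin at the lower end of its tip, z up along it, x towards the finger hook. Round shaft (16 mm, tapering to 7 mm at the tip) z = 0 to 100; handle, a rounded block 28 mm (x) by 26 mm (y), z = 100 to 200; push button 18 mm wide on top up to z = 217.
- pipette_grip (a point): Middle of the pipette's handle at z = 180 mm, above the finger hook: grip here from above, across y (26 mm). Axes as the pipette's.
- hook_seat (a point): Roof of the gap in the pipette's grey finger hook (pipette frame x 21, y 0, z 150 mm); belongs on top of the rack's rail. Axes as the pipette's. The hook: an arm 16 mm wide (y) out of the handle's +x face, underside at z = 150, then a lip at x = 28 to 34 reaching down to z = 138; so the gap between handle and lip is 14 mm (x = 14 to 28) and open below.
- rest: Bench rest, fixed: a grey plate 70 by 80 mm on two legs, its top 105 mm above the bench, with a 20 mm hole in which the pipette's shaft stands; the handle's lower end sits on the plate. Origin on the bench under the hole, z up. Lift the pipette at least 105 mm straight up to clear it.
- rack: Pipette rack, fixed. Grey base 135 x 90 x 12 mm. Origin on the bench straight under the middle of the cradle rail, z up, open front towards -x. The rail: upright steel plate 6 mm thick (x), 40 mm wide (y), 47 mm deep, round top edge, a 10 mm ball at each end of it. The pipette hangs in front, its x along the rack's x, axis 21 mm before the rail, the hook's lip behind it.
- rack_rod (a point): Foot (on the bench) of the rack's steel rod, 55 mm behind the rail, 14 mm thick, 238 mm tall. On it a carriage carries the rail, clamped at a height that differs each time and is not measured: the rail's top is anywhere from 185 to 215 mm above the bench; find it by feel or sight.
- cradle (a joint): How far the rack's rail has been pushed down on its stiff leaf springs, in m: 0 unloaded, 0.001 per 4 N of downward load, 0.007 at most. It tells nothing of the height at which the carriage is clamped.
- reagent_bottle_2: Bystander: small reagent bottle, 56 mm wide, 105 mm tall; origin under its centre.
- skirted_tube_3: Bystander: capped tube standing upright, 33 mm wide, 112 mm tall; origin under its centre.
- petri_dish_1: Bystander: round dish, 91 mm wide, 15 mm tall; origin under its centre.
Not all that is in view belongs to the job. What is shaped like the rest but yellow is not meant.

How it is judged (in metres and radians):
On the way, in this order (a step that is already met when the one before it is completed fails the run):
1. the pipette has been lifted clear of the bench rest (height (world z) of pipette above 0.095 m and contact force between pipette and rest below 0.05 N), for 0.1 s.
2. hooked on the rail, still held by the fingers, the pipette is tugged down so that it loads the rack with 5 to 14 N and presses the rail down on its springs by over 1.15 mm, for 0.5 s (contact force between pipette and rack between 5 and 14 N and value of joint cradle above 0.00115 m and contact force between pipette and the fingers above 1 N and x of hook_seat in the frame of rack between -0.007 and 0.007 m and y of hook_seat in the frame of rack between -0.015 and 0.015 m and z of hook_seat in the frame of rack below 0.217 m and angle between pipette's own z axis and vertical below 0.2 rad), for 0.5 s.
At the end, for the whole second after the job is handed in: The pipette hangs free and still on the cradle rail: hook seat within 9 mm of the rail's middle plane and 18 mm of its middle sideways, within 0.25 rad of upright, its tip more than 25 mm above the bench, carried by the rack and untouched by the fingers (contact force between pipette and rack above 0.3 N and contact force between pipette and the fingers below 0.05 N and x of hook_seat in the frame of rack between -0.009 and 0.009 m and y of hook_seat in the frame of rack between -0.018 and 0.018 m and height (world z) of pipette above 0.025 m and angle between pipette's own z axis and vertical below 0.25 rad and linear speed of pipette below 0.03 m/s).
It fails at once if the pipette is pressed or pulled against the rack with more than 17 N (contact force between pipette and rack above 17 N).
It fails at once if a bystander (bottle, tube or dish) is moved by more than 20 mm (distance of any of reagent_bottle_2, skirted_tube_3, petri_dish_1 from where it was at the start of the episode above 0.02 m).
It also fails if it takes over 56 s, if anything falls off the work surface, if the arm or the gripper's body presses on something with over 40 N, if the wrist force passes 120 N, or if a joint passes its speed limit or range.

## Robot

A 6-joint arm with a two-finger parallel gripper is mounted at the origin on a cart in front of the work surface, level with it; the furniture and walls round the work are solid. World frame = base frame: x ahead of the robot, y to its left, z up, the work surface at z = 0. Lengths are in mm, angles in rad, forces in N, time in s.
With the tool pointing down it reaches from about 350 to 775 mm from the base axis. Payload 7.3 kg.
Tool frame: the origin (TCP) lies on the centre line of the jaws, within the pads' length; the fingertips stand finger_overhang ahead of it and the grasp point (between the pads) lies 8 mm behind it (finger_overhang is the distance from the TCP to the fingertips, in mm); z points along the fingers, y is the line along which they close (so a half turn about z gives the same grasp; the last joint's range is limited). The gripper opens to 92 mm and grips with 3 to 60 N. Pads are 19 mm wide; open, the fingers measure 130 mm over their backs; the gripper's body (75 mm by 190 mm) begins 47 mm behind the grasp point.
Start: joints at [1.139, 0.342, 1.524, -0, 1.275, -0.146], TCP at [147.995, 503.727, 237.741] pointing down, gripper open.
Joint ranges: [-2.53, 2.53], [-0.77, 2.02], [0.04, 2.7], [-1, 4.14], [0.28, 2.66], [-3.11, 3.11]. Speed limits (rad/s): [2.57, 2.57, 3.14, 3.14, 3.14, 3.14].

## Interface

Orientations are given as [roll, pitch, yaw] about the fixed x, y, z axes, in that order (R = Rz(yaw) Ry(pitch) Rx(roll)).
In Python, from plant import get_obs, capture, close_job, finger_overhang gives the robot as it stands.
- The arm moves only by the shell command python3 -m inch 'ROWS'. ROWS is JSON, one flat list of numbers, 7 for each row, row after row: the turn, a rotation vector about the tool's x, y, z scaled (see below), then the shift along the tool's x, y, z scaled (see below), then the closure, from -1 (fully open) to 1 (shut). In form: [ax, ay, az, tx, ty, tz, gripper, ax, ay, az, tx, ty, tz, gripper, ...]. A call has 1 to 10 rows; each row shifts and turns the commanded pose from where the row before left it, along the tool's axes as they then stand; what a row does not reach is not made up. The controller multiplies each number of a shift by 0.8 m and each number of a turn by 1.5 rad. A row lasts 1/12 s, in which the tool goes at most 41.7 mm and 7.16 degrees, less where a joint would pass 70% of its speed; a pose out of reach is approached as far as the arm can. A call with a number of a shift or a turn outside -1 to 1 is refused whole. A call with a gripper value outside its range is refused whole. The fingers move at their own pace and stop on an object; the grip force is fixed at half the most. Time passes only in rows, so rows that do not move let the fingers close. It gives the time, the measured TCP pose, the force, the opening and the grip force at its end, in the units of the state.
- get_obs(): the state, without advancing time (a new reading comes with each control period).
- capture(name): name is "scene" or "top"; returns a dict with "image" (480x640x3 uint8, red, green, blue), "mtx" (3x3 intrinsics, pixels), "pose" (4x4, takes a point from camera to world coordinates). Camera axes: x right, y up, looking along -z (the intrinsics and any distortion apply to the point x, -y, -z); pixel columns grow to the right and rows downward; lengths in mm; the calibration is good to about 2 mm. A picture is of the moment at which its call begins. There is no depth.
- close_job(): hands the job in; it is judged then, once.
The state is a dict: "time": time; "joint_positions": joint angles; "dq": joint speeds; "tau": joint torques, N m; "tool_pos": TCP position; "tcp_rot": TCP orientation; "contact_force": force on the tool from outside, world axes, zero at the start; "moment": the same for the moment, N m; "grip_width": finger opening in mm; "finger_force": force on a finger pad.
Only numpy, scipy, OpenCV 4.12 (cv2) and the standard library are available. Lean on these libraries where they do the work, as an engineer would, in place of code of your own. Each camera call takes 0.05 s, during which the arm holds its last target. There are 200 camera calls.

## Working session

There is one attempt and no reset: what is moved stays moved. The work goes in short steps, Python scripts to look and compute and a shell command to move; the robot and the scene stay as the last step left them, time stands still between calls to the robot, and variables do not carry over. Pictures are saved under pics/ and viewed, at most 10 in all, crops included, and the job is handed in when it is done.

```bash
mkdir -p pics; ls; python3 - <<'E'
from plant import *
import cv2,numpy as np
o=get_obs();print(o,finger_overhang)
for n in("scene","top"):
    c=capture(n);cv2.imwrite(f"pics/{n}0.png",c["image"][...,::-1]);print(c["mtx"],c["pose"],[k for k in c])
E
```

```text
pics
{'time': 0.0, 'joint_positions': array([ 1.13899677e+00,  3.42760573e-01,  1.52502033e+00,  1.84320866e-06,
        1.27544091e+00, -1.46016680e-01]), 'dq': array([ 2.42406175e-03, -8.36337488e-04,  5.86678440e-04, -8.32365795e-05,
       -1.86578220e-04,  4.42730216e-04]), 'tau': array([-1.28937638e-03, -4.31252611e+01, -2.44217134e+01,  7.16993446e-02,
        5.59837196e-02, -9.65028471e-05]), 'tool_pos': array([147.81746652, 503.339298  , 237.02417286]), 'tcp_rot': array([-3.13998108e+00, -2.38784271e-04,  2.85580904e+00]), 'contact_force': array([ 0.25387377, -0.21637309, -0.61474214]), 'moment': array([-0.01883548, -0.03054951, -0.03582061]), 'finger_force': 0.0, 'grip_width': 91.63508348660964} 11.0
[[438.70920214   0.         320.80680463]
 [  0.         438.70920214 242.51192611]
 [  0.           0.           1.        ]] [[ 7.38850002e-01  4.70746529e-01 -4.82180858e-01  1.90469587e+02]
 [-6.73810649e-01  5.25584770e-01 -5.19364860e-01 -5.25987792e+02]
 [ 8.93771008e-03  7.08631325e-01  7.05522333e-01  7.20987826e+02]
 [ 0.00000000e+00  0.00000000e+00  0.00000000e+00  1.00000000e+00]] ['image', 'mtx', 'pose']
[[482.9003002    0.         315.49774597]
 [  0.         482.9003002  240.14730011]
 [  0.           0.           1.        ]] [[ 1.52490622e-02  9.93492006e-01 -1.12876479e-01  4.86155197e+02]
 [-9.99849610e-01  1.42185112e-02 -9.92936446e-03 -7.38817942e+01]
 [-8.25980874e-03  1.13010917e-01  9.93559414e-01  1.08233535e+03]
 [ 0.00000000e+00  0.00000000e+00  0.00000000e+00  1.00000000e+00]] ['image', 'mtx', 'pose']
```

View pics/scene0.png

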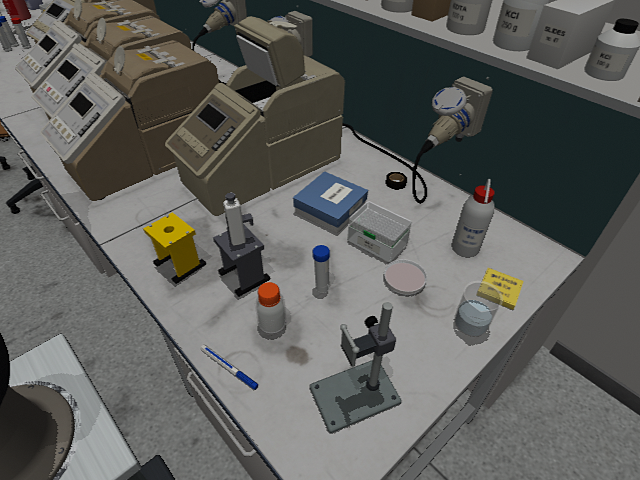

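View pics/top0.png

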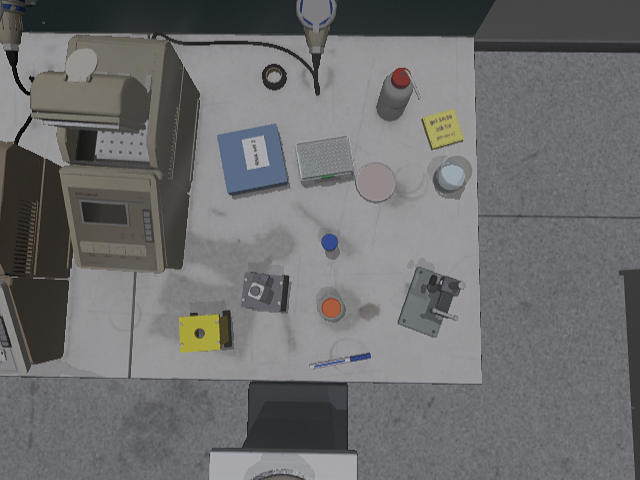

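The scene view shows the pipette in the dark rest (button ~(232,200), rest plate ~(240,243)), a yellow decoy rest (170,230), the rack with the rail ~(350,343) and rod (383,340), the bottle (270,310), tube (320,270) and dish (405,278). In the top view the pipette is at (257,291), the decoy at (200,333), the rod at (457,285), and the rail near (445,312).
Candidates: dark rest with pipette (240,243) and yellow rest (170,230). I choose the dark one, since it holds the white pipette. Next I check it in close crops.

```bash
python3 - <<'E'
import cv2,numpy as np
s=cv2.imread("pics/scene0.png");t=cv2.imread("pics/top0.png")
f=lambda im,x,y,w,h,k:cv2.resize(im[y:y+h,x:x+w],None,fx=k,fy=k,interpolation=cv2.INTER_CUBIC)
# left: pipette, right: rack ; 4x
a=np.hstack([f(t,235,260,60,60,6),f(t,395,260,73,75,5)[:360]])
cv2.imwrite("pics/ctop.png",a)
b=np.hstack([f(s,205,185,70,115,5),f(s,300,295,110,140,4)[:575, :]]) if 0 else np.hstack([f(s,205,185,70,110,5),cv2.resize(s[295:433,302:407],(420,550),interpolation=cv2.INTER_CUBIC)])
cv2.imwrite("pics/cscene.png",b);print(a.shape,b.shape)
E
```

```text
(360, 725, 3) (550, 770, 3)
```

View pics/ctop.png

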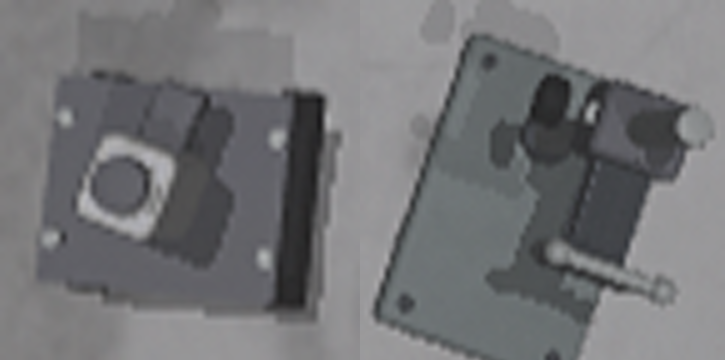

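View pics/cscene.png

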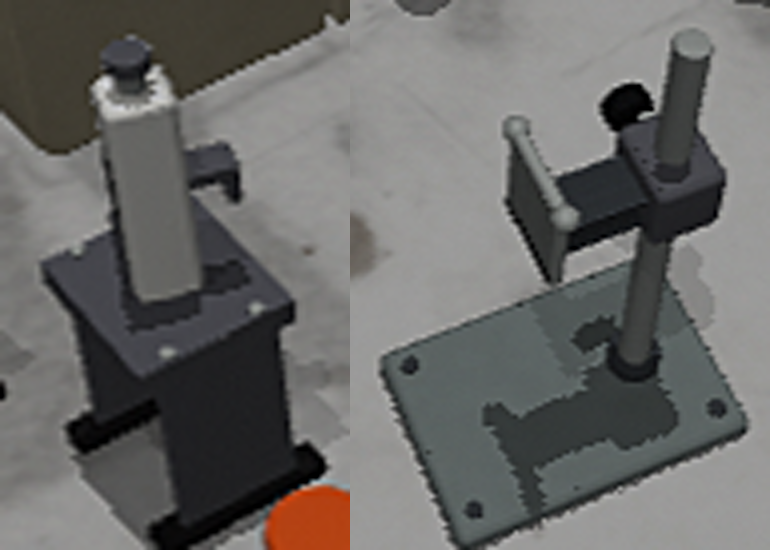

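The close crops confirm it: the white pipette with its grey hook stands in the dark rest, with the button at top-view (255,290.8) and the hook end at (265.8,274.7). The rail's balls are at top (434,310) and (455,318), and at scene (343.8,326.8) and (355.8,349.3).

```bash
cat > h.py <<'E'
import numpy as np
from plant import *
def cam(n):
    c=capture(n); return c["mtx"],c["pose"],c["image"]
def ray(c,p):
    d=np.linalg.inv(c[0])@[p[0],p[1],1]; d=c[1][:3,:3]@[d[0],-d[1],-d[2]]; return c[1][:3,3],d
def atz(c,p,z):
    o,d=ray(c,p); return (o+d*(z-o[2])/d[2])[:2]
def tri(c1,p1,c2,p2):
    o,d=ray(c1,p1);q,e=ray(c2,p2);d=d/np.linalg.norm(d);e=e/np.linalg.norm(e)
    s=np.linalg.lstsq(np.c_[d,-e],q-o,rcond=None)[0]; a=o+s[0]*d;b=q+s[1]*e
    return (a+b)/2,np.linalg.norm(a-b)
def proj(c,P):
    p=c[1][:3,:3].T@(np.array(P,float)-c[1][:3,3]); u=c[0]@[p[0],-p[1],-p[2]]; return u[:2]/u[2]
E
python3 - <<'E'
from h import *
np.set_printoptions(precision=1,suppress=True)
S=cam("scene");T=cam("top")
A=tri(T,(434,310),S,(343.75,326.75));B=tri(T,(455,318),S,(355.75,349.25))
print("balls",A,B,np.linalg.norm(A[0]-B[0]))
R=tri(T,(461.4,285.2),S,(387,305.5));print("rodtop",R,atz(T,(461.4,285.2),238),"S",atz(S,(387,305.5),238),"foot S",atz(S,(372.5,386.6),12))
# base corners z=12
for p in [(415.8,267.6),(398.6,323)]: print("base",atz(T,p,12))
print("button",tri(T,(255,290.8),S,(230.6,194.6)),atz(T,(255,290.8),222),"handle top",atz(T,(256.5,291.2),203))
h=atz(T,(265.8,274.7),165);b=atz(T,(255,290.8),222);print("hook",h,np.linalg.norm(h-b),np.arctan2(*(h-b)[::-1]))
c=[atz(T,(235+x/6,260+y/6),203) for x,y in[(108,135),(178,155),(152,243),(80,215)]];print(c)
for n,p,z in[("bottle",(332,309),105),("tube",(330,242),112),("dish",(376,182),15),("yellow",(199,333),105)]:print(n,atz(T,p,z))
E
```

```text
balls (array([ 462.4, -283.6,  189.2]), np.float64(0.41716715562984497)) (array([ 448.5, -321.4,  190. ]), np.float64(0.28633634100939703)) 40.269997703613946
rodtop (array([ 506.9, -320.4,  236.5]), np.float64(0.3570766818019054)) [ 507.  -320.1] S [ 505.7 -320.9] foot S [ 504.1 -323.7]
base [ 549.8 -286. ]
base [ 428.2 -247.5]
button (array([492.3,  40.4, 222.4]), np.float64(0.7435100378877127)) [491.9  40.6] handle top [491.4  40.4]
hook [523.   28.6] 33.328768132745395 -0.3695225284185957
[array([507. ,  47.2]), array([501.3,  25.9]), array([474.8,  33. ]), array([482.8,  55. ])]
bottle [458.8 -99.3]
tube [593.  -93.5]
dish [ 741.2 -197.5]
yellow [407.2 165.7]
```

Every check agrees: the button is at z 222, the rod top at 236.5, the balls are 40 mm apart, and the rod is 54.5 mm behind the rail. The rail top is at about 192 and the rack's yaw is about -0.335. The start yaw of the tool already matches the pipette within a few hundredths of a rad (it is a half turn off, which gives the same grasp). Now I move above the pipette at z 320.

```bash
cat >> h.py <<'E'
from scipy.spatial.transform import Rotation as Ro
def go(target,yaw=None):
    "needed tool-frame shift (scaled units, total) and turn about tool z"
    o=get_obs(); R=Ro.from_euler('xyz',o["tcp_rot"]).as_matrix()
    d=R.T@(np.array(target)-o["tool_pos"]); print("t",round(o["time"],2),"pos",o["tool_pos"].round(1),"rpy",o["tcp_rot"].round(4),"F",o["contact_force"].round(2),"w",round(o["grip_width"],1))
    print("shift mm",d.round(1),"scaled",(d/800).round(4))
    if yaw is not None:
        e=Ro.from_matrix(R.T@Ro.from_euler('xyz',[np.pi,0,yaw]).as_matrix()).as_rotvec(); print("turn",e.round(4),"scaled",(e/1.5).round(4))
E
python3 -m inch '[0,0,0,-0.0288,-0.0217,-0.0103,-1,0,0,0,-0.0288,-0.0217,-0.0103,-1,0,0,0,-0.0288,-0.0217,-0.0103,-1,0,0,0,-0.0288,-0.0217,-0.0103,-1,0,0,0,-0.0288,-0.0217,-0.0103,-1,0,0,0,-0.0288,-0.0217,-0.0103,-1,0,0,0,-0.0288,-0.0217,-0.0103,-1,0,0,0,-0.0288,-0.0217,-0.0103,-1,0,0,0,-0.0288,-0.0217,-0.0103,-1,0,0,0,-0.0288,-0.0217,-0.0103,-1]'
python3 -m inch '[0,0,0,-0.0288,-0.0217,0,-1,0,0,0,-0.0288,-0.0217,0,-1,0,0,0,-0.0288,-0.0217,0,-1,0,0,0,-0.0288,-0.0217,0,-1,0,0,0,-0.0288,-0.0217,0,-1,0,0,0,-0.0288,-0.0217,0,-1,0,0,0,-0.0288,-0.0217,0,-1,0,0,0,-0.0288,-0.0217,0,-1,0,0,0,-0.0288,-0.0217,0,-1,0,0,0,-0.01,-0.01,0,-1]'
python3 - <<'E'
from h import *
import cv2
go([491.6,40.4,320],2.835)
S=cam("scene");T=cam("top")
f=lambda im,x,y,w,h,k:cv2.resize(im[y:y+h,x:x+w],None,fx=k,fy=k,interpolation=cv2.INTER_CUBIC)
cv2.imwrite("pics/c2.png",np.hstack([f(S[2],180,130,130,180,3),f(T[2],200,200,130,180,3)])[...,::-1])
E
```

```text
time: 1.03
tool_pos: [320.6, 270.9, 320.5]
tcp_rot: [3.141, 0.0, 2.856]
contact_force: [0.8, 0.9, 0.3]
grip_width: 91.4
finger_force: 0.0
time: 1.87
tool_pos: [482.1, 51.3, 319.6]
tcp_rot: [-3.141, 0.0, 2.853]
contact_force: [-0.2, 1.1, -0.5]
grip_width: 91.9
finger_force: 0.0
t 1.87 pos [482.1  51.3 319.6] rpy [-3.1408e+00  2.0000e-04  2.8535e+00] F [-0.16  1.06 -0.49] w 91.9
shift mm [-12.2  -7.7  -0.4] scaled [-0.0153 -0.0096 -0.0005]
turn [-0.0008  0.0002  0.0185] scaled [-0.0005  0.0001  0.0123]
```

View pics/c2.png

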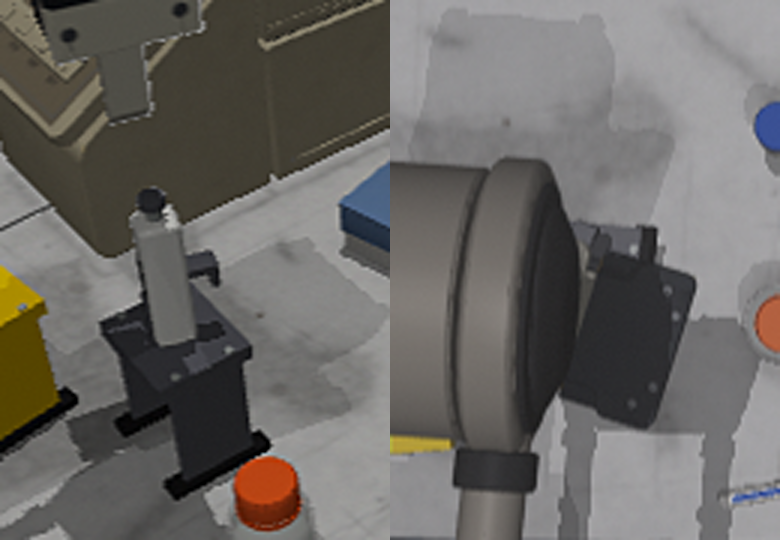

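The open gripper stands above the pipette: the finger shows at about (222,165) in the scene view, the pipette button below it at (230,196), and nothing is in the way. I make the fine correction next.

```bash
python3 -m inch '[0,0,0.0123,-0.006,-0.006,0,-1,0,0,0,0,0,0,-1,0,0,0,0,0,0,-1]'
python3 -c "
from h import *
go([491.6,40.4,177],2.835)"
```

```text
time: 2.22
tool_pos: [483.3, 48.7, 320.3]
tcp_rot: [3.141, 0.0, 2.838]
contact_force: [1.0, 0.4, -0.3]
grip_width: 91.8
finger_force: 0.0
t 2.22 pos [483.3  48.7 320.3] rpy [3.1412e+00 1.0000e-04 2.8381e+00] F [ 1.    0.44 -0.27] w 91.8
shift mm [-10.4  -5.5 143.3] scaled [-0.0131 -0.0069  0.1791]
turn [0.0004 0.0001 0.0031] scaled [0.0003 0.     0.0021]
```

```bash
python3 -m inch '[0,0,0,-0.0128,-0.0068,0,-1,0,0,0,0,0,0.02,-1,0,0,0,0,0,0.028,-1,0,0,0,0,0,0.028,-1,0,0,0,0,0,0.028,-1,0,0,0,0,0,0.028,-1,0,0,0,0,0,0.028,-1,0,0,0,0,0,0.019,-1,0,0,0,0,0,0,-1]'
python3 - <<'E'
from h import *
go([491.6,40.4,177],2.835)
E
```

```text
time: 2.97
tool_pos: [490.3, 39.9, 174.1]
tcp_rot: [-3.14, -0.006, 2.838]
contact_force: [-0.6, 0.2, -0.5]
grip_width: 91.8
finger_force: 0.0
t 2.97 pos [490.3  39.9 174.1] rpy [-3.1403 -0.0056  2.8381] F [-0.58  0.16 -0.47] w 91.8
shift mm [-1.1  0.8 -3. ] scaled [-0.0014  0.001  -0.0037]
turn [-0.0013 -0.0056  0.0031] scaled [-0.0008 -0.0037  0.0021]
```

```bash
python3 -m inch '[0,0,0,-0.0014,0.0005,-0.003,-1,0,0,0,0,0,0,1,0,0,0,0,0,0,1,0,0,0,0,0,0,1,0,0,0,0,0,0,1,0,0,0,0,0,0,1,0,0,0,0,0,0,1,0,0,0,0,0,0,1,0,0,0,0,0,0,1]'
python3 - <<'E'
from h import *
go([491.6,40.4,177],2.835)
E
```

```text
time: 3.72
tool_pos: [493.0, 39.8, 179.4]
tcp_rot: [3.141, 0.0, 2.837]
contact_force: [-0.5, 0.5, 0.1]
grip_width: 43.0
finger_force: 0.0
t 3.72 pos [493.   39.8 179.4] rpy [3.1415e+00 1.0000e-04 2.8373e+00] F [-0.46  0.53  0.11] w 43.0
shift mm [1.5 0.2 2.4] scaled [0.0019 0.0002 0.0029]
turn [0.0001 0.0001 0.0023] scaled [0.0001 0.     0.0016]
```

```bash
python3 -m inch '[0,0,0,0.001,0,0.003,1,0,0,0,0,0,0,1,0,0,0,0,0,0,1,0,0,0,0,0,0,1,0,0,0,0,0,0,1,0,0,0,0,0,0,1]'
python3 - <<'E'
from h import *
go([491.6,40.4,317],2.835); print(get_obs()["finger_force"])
E
```

```text
time: 4.22
tool_pos: [492.1, 40.2, 176.7]
tcp_rot: [3.141, -0.001, 2.837]
contact_force: [-0.6, 1.3, -2.5]
grip_width: 26.1
finger_force: 29.9
t 4.22 pos [492.1  40.2 176.7] rpy [ 3.1414e+00 -8.0000e-04  2.8374e+00] F [-0.57  1.3  -2.53] w 26.1
shift mm [ 6.000e-01  1.000e-01 -1.403e+02] scaled [ 8.000e-04  1.000e-04 -1.754e-01]
turn [ 0.0002 -0.0008  0.0024] scaled [ 0.0001 -0.0005  0.0016]
29.90781605243683
```

Gripped at 26.1 mm, as it should be. Now I lift 140 mm straight up.

```bash
python3 -m inch '[0,0,0,0,0,-0.008,1,0,0,0,0,0,-0.02,1,0,0,0,0,0,-0.026,1,0,0,0,0,0,-0.026,1,0,0,0,0,0,-0.026,1,0,0,0,0,0,-0.026,1,0,0,0,0,0,-0.026,1,0,0,0,0,0,-0.017,1,0,0,0,0,0,0,1,0,0,0,0,0,0,1]'
python3 - <<'E'
from h import *
# stop in front of the rack, 70 mm back from the rail along rack -x, height kept
y=-0.335; u=np.array([np.cos(y),np.sin(y)]); m=np.array([455.4,-302.5])
print("hang axis xy",m-21*u)
go([*(m-21*u),317],np.pi+y); print(get_obs()["finger_force"],get_obs()["grip_width"])
E
```

```text
time: 5.05
tool_pos: [492.3, 39.8, 317.4]
tcp_rot: [3.142, 0.002, 2.837]
contact_force: [0.5, 0.6, -3.0]
grip_width: 25.9
finger_force: 29.9
hang axis xy [ 435.5673835  -295.59584743]
t 5.05 pos [492.3  39.8 317.4] rpy [3.1415e+00 1.6000e-03 2.8372e+00] F [ 0.52  0.59 -2.99] w 25.9
shift mm [ -46.4 -337.     0.5] scaled [-0.0579 -0.4212  0.0006]
turn [0.0001 0.0016 0.0306] scaled [0.0001 0.0011 0.0204]
29.90827739238739 25.903465328796106
```

```bash
python3 -m inch '[0,0,0,-0.002,-0.015,0,1,0,0,0,-0.004,-0.03,0,1,0,0,0,-0.005,-0.035,0,1,0,0,0,-0.005,-0.035,0,1,0,0,0,-0.005,-0.035,0,1,0,0,0,-0.005,-0.035,0,1,0,0,0,-0.005,-0.035,0,1,0,0,0,-0.005,-0.035,0,1,0,0,0,-0.005,-0.035,0,1,0,0,0,-0.005,-0.035,0,1]'
python3 -m inch '[0,0,0,-0.005,-0.035,0,1,0,0,0,-0.004,-0.03,0,1,0,0,0,-0.003,-0.025,0,1,0,0,0.02,-0.001,-0.006,0,1,0,0,0,0,0,0,1,0,0,0,0,0,0,1]'
python3 - <<'E'
from h import *
import cv2
go([435.6,-295.6,317],np.pi-0.335)
S=cam("scene");T=cam("top")
cv2.imwrite("pics/s3.png",S[2][...,::-1])
f=lambda im,x,y,w,h,k:cv2.resize(im[y:y+h,x:x+w],None,fx=k,fy=k,interpolation=cv2.INTER_CUBIC)
cv2.imwrite("pics/c3.png",np.hstack([f(S[2],290,200,130,195,3),f(T[2],380,230,130,195,3)])[...,::-1])
E
```

```text
time: 5.88
tool_pos: [448.0, -220.8, 315.5]
tcp_rot: [3.141, -0.003, 2.837]
contact_force: [1.0, -0.4, -1.5]
grip_width: 25.8
finger_force: 29.9
time: 6.38
tool_pos: [435.9, -295.1, 316.0]
tcp_rot: [3.14, -0.002, 2.807]
contact_force: [-0.5, -0.6, -1.3]
grip_width: 25.9
finger_force: 29.9
t 6.38 pos [ 435.9 -295.1  316. ] rpy [ 3.1404e+00 -1.9000e-03  2.8067e+00] F [-0.47 -0.59 -1.33] w 25.9
shift mm [ 0.1 -0.6 -1. ] scaled [ 0.0001 -0.0007 -0.0013]
turn [ 0.0012 -0.0019  0.0001] scaled [ 0.0008 -0.0012  0.0001]
```

View pics/c3.png

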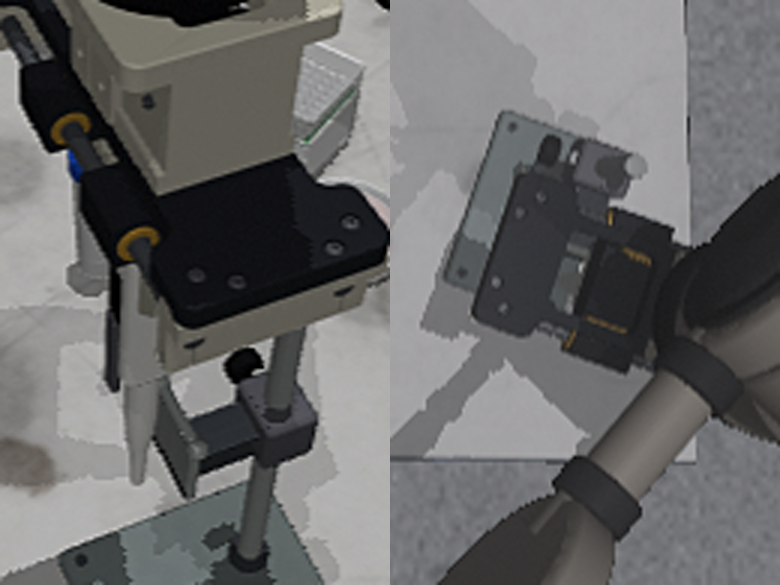

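The pipette hangs straight in the gripper in front of the rail. Its tip is at scene (335.7,361), the rail lies right behind it at about (350,345), and the gripper's body hides the hook. I check the tip against its expected projection.

```bash
python3 - <<'E'
from h import *
S=cam("scene")
o=get_obs()["tool_pos"];print("expected tip px",proj(S,[o[0],o[1],o[2]-171.7]), "tip at z", atz(S,(335.7,361),o[2]-171.7),o)
print("10mm along rack x moves px",proj(S,[o[0]+9.44,o[1]-3.3,o[2]-171.7]))
E
```

```text
expected tip px [334.80062639 358.48186186] tip at z [ 434.61906389 -298.27042912] [ 436.49274578 -294.39967709  316.80351428]
10mm along rack x moves px [340.9663766  356.13980382]
```

The tip agrees to 0.5 mm along the rack's x. I descend to just above where the lip meets the rail.

```bash
python3 -m inch '[0,0,0,0,0,0.02,1,0,0,0,0,0,0.025,1,0,0,0,0,0,0.025,1,0,0,0,0,0,0.02,1,0,0,0,0,0,0.01,1,0,0,0,0,0,0,1,0,0,0,0,0,0,1]'
python3 - <<'E'
from h import *
go([435.6,-295.6,222],np.pi-0.335); print(get_obs()["moment"])
E
python3 -m inch '[0,0,0,0,0,0.006,1,0,0,0,0,0,0.006,1,0,0,0,0,0,0.006,1,0,0,0,0,0,0,1]'
python3 - <<'E'
from h import *
go([435.6,-295.6,222],np.pi-0.335); print(get_obs()["moment"])
E
```

```text
time: 7.12
tool_pos: [436.7, -295.1, 237.4]
tcp_rot: [-3.142, 0.0, 2.808]
contact_force: [-0.1, 0.4, -2.1]
grip_width: 25.8
finger_force: 29.9
t 7.12 pos [ 436.7 -295.1  237.4] rpy [-3.1416e+00  3.0000e-04  2.8083e+00] F [-0.13  0.4  -2.06] w 25.8
shift mm [ 0.9 -0.8 15.4] scaled [ 0.0011 -0.001   0.0192]
turn [-0.      0.0003  0.0017] scaled [-0.      0.0002  0.0011]
[-0.04610492 -0.07432677 -0.0118342 ]
time: 7.45
tool_pos: [436.1, -295.2, 221.6]
tcp_rot: [3.141, -0.001, 2.807]
contact_force: [0.3, -0.1, -2.2]
grip_width: 25.9
finger_force: 29.9
t 7.45 pos [ 436.1 -295.2  221.6] rpy [ 3.1409e+00 -1.2000e-03  2.8073e+00] F [ 0.32 -0.14 -2.18] w 25.9
shift mm [ 0.3 -0.5 -0.4] scaled [ 0.0004 -0.0007 -0.0005]
turn [ 0.0007 -0.0012  0.0007] scaled [ 0.0005 -0.0008  0.0004]
[ 0.00219657  0.01654201 -0.00168001]
```

The lip has gone below the rail's top without touching it. Now I feel for the seat.

```bash
for i in 1; do :; done; python3 -m inch '[0,0,0,0,0,0.00125,1,0,0,0,0,0,0.00125,1,0,0,0,0,0,0.00125,1,0,0,0,0,0,0,1,0,0,0,0,0,0,1]'
python3 -m inch '[0,0,0,0,0,0.00125,1,0,0,0,0,0,0.00125,1,0,0,0,0,0,0,1,0,0,0,0,0,0,1]'
python3 -m inch '[0,0,0,0,0,0.00125,1,0,0,0,0,0,0.00125,1,0,0,0,0,0,0,1,0,0,0,0,0,0,1]'
```

```text
time: 7.87
tool_pos: [436.4, -295.5, 219.5]
tcp_rot: [3.142, 0.0, 2.807]
contact_force: [-0.1, -0.5, -2.6]
grip_width: 26.1
finger_force: 29.9
time: 8.2
tool_pos: [436.4, -295.5, 217.4]
tcp_rot: [3.141, -0.0, 2.807]
contact_force: [0.8, -1.3, -2.1]
grip_width: 25.5
finger_force: 29.9
time: 8.53
tool_pos: [436.3, -295.4, 215.4]
tcp_rot: [3.141, -0.0, 2.807]
contact_force: [0.3, 0.0, -1.7]
grip_width: 25.5
finger_force: 29.9
```

```bash
python3 -m inch '[0,0,0,0,0,0.00125,1,0,0,0,0,0,0,1,0,0,0,0,0,0,1]'
python3 -m inch '[0,0,0,0,0,0.00125,1,0,0,0,0,0,0,1,0,0,0,0,0,0,1]'
python3 -m inch '[0,0,0,0,0,0.00125,1,0,0,0,0,0,0,1,0,0,0,0,0,0,1]'
```

```text
time: 8.78
tool_pos: [436.4, -295.5, 214.4]
tcp_rot: [3.141, -0.0, 2.807]
contact_force: [-0.3, -0.9, -1.7]
grip_width: 25.7
finger_force: 29.9
time: 9.03
tool_pos: [436.5, -295.5, 213.6]
tcp_rot: [-3.142, 0.0, 2.807]
contact_force: [0.2, -0.3, -1.3]
grip_width: 25.7
finger_force: 29.9
time: 9.28
tool_pos: [436.5, -295.6, 212.8]
tcp_rot: [-3.141, 0.001, 2.807]
contact_force: [-1.0, 0.5, 3.0]
grip_width: 26.1
finger_force: 29.9
```

Contact: Fz rose from about -1.8 to +3, so the load is about 5 N and the rail top is about 191.5 mm, as seen in the images. I go to about 8 N.

```bash
python3 -m inch '[0,0,0,0,0,0.0006,1,0,0,0,0,0,0,1,0,0,0,0,0,0,1]'
python3 -m inch '[0,0,0,0,0,0,1,0,0,0,0,0,0,1]'
```

```text
time: 9.53
tool_pos: [436.5, -295.6, 212.3]
tcp_rot: [-3.141, 0.001, 2.807]
contact_force: [-0.8, 0.6, 3.3]
grip_width: 25.7
finger_force: 29.9
time: 9.7
tool_pos: [436.5, -295.6, 212.2]
tcp_rot: [-3.141, 0.001, 2.807]
contact_force: [-0.4, 0.8, 4.1]
grip_width: 25.7
finger_force: 29.9
```

```bash
python3 -m inch '[0,0,0,0,0,0.0009,1,0,0,0,0,0,0,1,0,0,0,0,0,0,1,0,0,0,0,0,0,1]'
python3 -m inch '[0,0,0,0,0,0,1,0,0,0,0,0,0,1,0,0,0,0,0,0,1,0,0,0,0,0,0,1,0,0,0,0,0,0,1,0,0,0,0,0,0,1]'
python3 -m inch '[0,0,0,0,0,0,1,0,0,0,0,0,0,1,0,0,0,0,0,0,1,0,0,0,0,0,0,1,0,0,0,0,0,0,1,0,0,0,0,0,0,1]'
```

```text
time: 10.03
tool_pos: [436.5, -295.6, 211.7]
tcp_rot: [-3.141, 0.001, 2.807]
contact_force: [-1.1, 2.5, 5.9]
grip_width: 26.1
finger_force: 29.9
time: 10.53
tool_pos: [436.5, -295.6, 211.7]
tcp_rot: [-3.141, 0.001, 2.807]
contact_force: [-1.4, 0.9, 6.0]
grip_width: 25.6
finger_force: 29.9
time: 11.03
tool_pos: [436.5, -295.6, 211.7]
tcp_rot: [-3.141, 0.001, 2.807]
contact_force: [-1.5, 1.2, 6.7]
grip_width: 25.7
finger_force: 29.9
```

I held about 8 N for a second. Now I ease off the load, then open.

```bash
python3 -m inch '[0,0,0,0,0,-0.001,1,0,0,0,0,0,-0.0008,1,0,0,0,0,0,0,1,0,0,0,0,0,0,1]'
python3 -m inch '[0,0,0,0,0,0,0.3,0,0,0,0,0,0,-0.2,0,0,0,0,0,0,-1,0,0,0,0,0,0,-1,0,0,0,0,0,0,-1,0,0,0,0,0,0,-1,0,0,0,0,0,0,-1,0,0,0,0,0,0,-1,0,0,0,0,0,0,-1,0,0,0,0,0,0,-1]'
python3 - <<'E'
from h import *
import cv2
S=cam("scene")
cv2.imwrite("pics/c4.png",cv2.resize(S[2][200:400,270:430],None,fx=3,fy=3,interpolation=cv2.INTER_CUBIC)[...,::-1])
E
```

```text
time: 11.37
tool_pos: [436.4, -295.5, 212.6]
tcp_rot: [3.141, 0.0, 2.807]
contact_force: [-0.0, 0.2, 2.7]
grip_width: 25.9
finger_force: 29.9
time: 12.2
tool_pos: [436.4, -295.5, 212.7]
tcp_rot: [3.142, 0.0, 2.807]
contact_force: [-0.4, 0.2, 0.3]
grip_width: 87.6
finger_force: 0.0
```

View pics/c4.png

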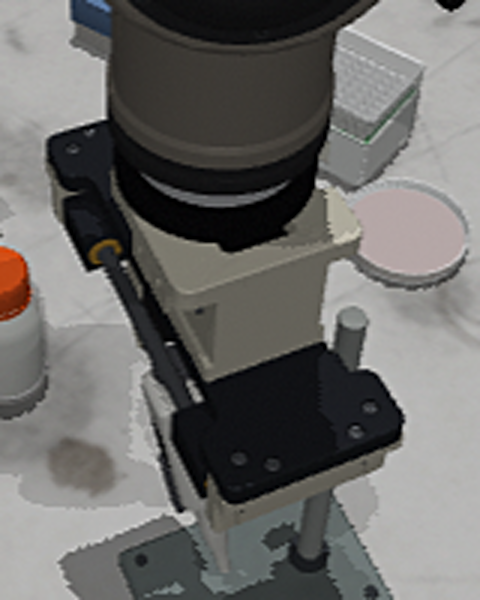

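The fingers are open and the pipette still hangs at the rail, its tip at crop (222,560), i.e. scene (344,387). I retreat straight up and look again.

```bash
python3 -m inch '[0,0,0,0,0,-0.005,-1,0,0,0,0,0,-0.015,-1,0,0,0,0,0,-0.025,-1,0,0,0,0,0,-0.03,-1,0,0,0,0,0,-0.04,-1,0,0,0,0,0,-0.04,-1,0,0,0,0,0,-0.04,-1,0,0,0,0,0,0,-1,0,0,0,0,0,0,-1,0,0,0,0,0,0,-1]'
python3 -m inch '[0,0,0,0,0,0,-1,0,0,0,0,0,0,-1,0,0,0,0,0,0,-1,0,0,0,0,0,0,-1,0,0,0,0,0,0,-1,0,0,0,0,0,0,-1]'
python3 - <<'E'
from h import *
import cv2
S=cam("scene")
cv2.imwrite("pics/c5.png",cv2.resize(S[2][250:450,270:430],None,fx=3,fy=3,interpolation=cv2.INTER_CUBIC)[...,::-1])
E
```

```text
time: 13.08
tool_pos: [436.1, -295.3, 368.1]
tcp_rot: [3.141, -0.001, 2.807]
contact_force: [-0.5, 0.2, -0.1]
grip_width: 91.9
finger_force: 0.0
time: 13.58
tool_pos: [436.4, -295.5, 368.5]
tcp_rot: [3.141, -0.0, 2.807]
contact_force: [-0.1, 0.4, -0.5]
grip_width: 91.6
finger_force: 0.0
```

View pics/c5.png

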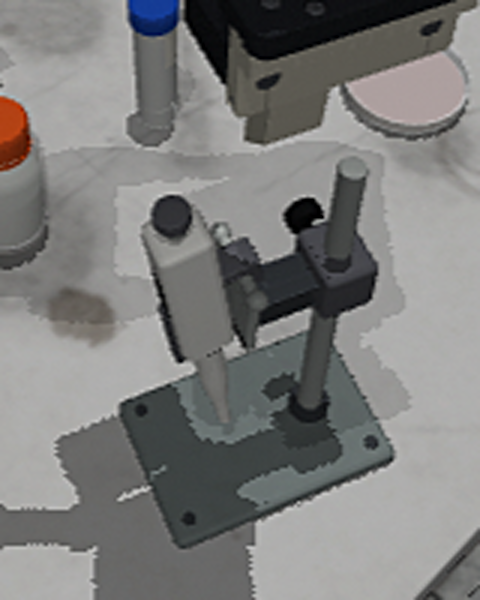

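The pipette hangs by its hook between the two balls (crop (220,232) and (255,298)), with its tip clear of the base and the gripper away from it. I check the tilt and stillness, then hand in.

```bash
python3 -m inch '[0,0,0,0,0,0,-1,0,0,0,0,0,0,-1,0,0,0,0,0,0,-1,0,0,0,0,0,0,-1]' | head -1
python3 - <<'E'
from h import *
import cv2
S=cam("scene");old=cv2.imread("pics/c5.png")
new=cv2.resize(S[2][250:450,270:430],None,fx=3,fy=3,interpolation=cv2.INTER_CUBIC)[...,::-1]
print("diff px",(np.abs(new.astype(int)-old).max(2)[180:440,130:270]>40).sum())
u=np.array([np.cos(-.335),np.sin(-.335),0]);z=np.array([0,0,1.]);m=np.array([455.4,-302.5,191.3])
for t in(0,.1,.15,.2,.25):
  X=u*np.cos(t)+z*np.sin(t);Z=z*np.cos(t)-u*np.sin(t)
  f=lambda x,zz:((proj(S,m+X*(x-21)+Z*(zz-150))-[270,250])*3).round(0)
  print(t,"tip",f(0,0),"button",f(0,217))
E
```

```text
time: 13.97
diff px 0
0 tip [189. 427.] button [203. 191.]
0.1 tip [214. 418.] button [189. 199.]
0.15 tip [226. 413.] button [182. 203.]
0.2 tip [239. 408.] button [175. 208.]
0.25 tip [251. 403.] button [169. 213.]
```

```bash
python3 -c "
from plant import *
print(close_job())"
```

```text
the job is handed in; nothing more can be done
None
```

The pipette is hanging by its hook on the cradle rail, tilted about 0.17 rad and still. It was tugged down with about 8 N for a second before release, the bystanders looked untouched, and the job is handed in (no verdict was returned).

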